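# Gauge the gap under a sample cover's door

### The arm

A 6-joint arm with a two-finger parallel gripper is mounted at the origin on a cart in front of the work surface, level with it; the furniture and walls round the work are solid. World frame = base frame: x ahead of the robot, y to its left, z up, the work surface at z = 0. Lengths are in m, angles in rad, forces in N, time in s.
With the tool pointing down it reaches from about 0.425 to 0.95 m from the base axis. Payload 3.5 kg.
Tool frame: the origin (TCP) lies at the very end of the fingers, on their centre line; the grasp point (between the pads) lies 19 mm behind it (ctrl.grip_point_offset is the distance from the TCP to the grasp point, in m); z points along the fingers, y is the line along which they close (so a half turn about z gives the same grasp; the last joint's range is limited). The gripper opens to 85 mm and grips with 20 to 120 N. Pads are 22 mm wide; open, the fingers measure 114 mm over their backs; the gripper's body (76 mm by 85 mm) begins 54 mm behind the grasp point. The pads swing forward as they close: fully open they stand 13 mm farther back than shut.
Start: joints at [0.994, 0.286, 1.577, -0, 1.279, -0.15], TCP at [0.279, 0.614, 0.231] pointing down, gripper open.
Joint ranges: [-2.77, 2.77], [-0.9, 2.22], [0.21, 2.48], [-1.53, 4.67], [0.24, 2.81], [-2.84, 2.84]. Speed limits (rad/s): [2.79, 2.79, 3.14, 3.14, 3.14, 3.14].

### API

Orientations are given as a unit quaternion [x, y, z, w].
In Python, from plant import ctrl gives the robot as it stands. The module is installed in compiled form; this text tells all that it offers.
- The arm moves only by the shell command python3 -m pendant 'ROWS' [OPENING] [FORCE]. ROWS is JSON, a list of rows, each an object of numbers: "dx", "dy", "dz": the shift along the tool's x, y, z in cm; "twist": the turn about the tool's z in degrees. A call has 1 to 10 rows; each row is the pose to reach, as a shift and turn from the pose commanded when the call began, along the tool's axes at that moment; what a row does not reach only later rows make up. A row lasts 1/8 s, in which the tool goes at most 62.5 mm and 10.7 degrees, less where a joint would pass 70% of its speed; a pose out of reach is approached as far as the arm can. A call with a gripper value outside its range is refused whole. OPENING is the opening in per cent of the stroke, from 0 (shut) to 100 (fully open), set as the call begins (- or left out, the last holds). The fingers move at their own pace and stop on an object; FORCE is the grip in N (left out, the last holds). Time passes only in rows, so rows that repeat a pose let the fingers close. It gives the time, the measured TCP pose, the force, the opening and the grip force at its end, in the units of the state.
- ctrl.get_state(): the state, without advancing time (a new reading comes with each control period).
- ctrl.read_camera(name): name is "scene" or "top" or "wrist"; returns a dict with "img" (480x640x3 uint8, red, green, blue), "depth" (480x640 float32, m along the optical axis (not along the pixel's ray), 0 where there is no reading), "camera_matrix" (3x3 intrinsics, pixels), "distortion" ([k1, k2, p1, p2, k3] as OpenCV has them; the pictures are not rectified), "xyz" and "rotation" of the camera in the world; the wrist camera has in their place "tool_from_camera" (4x4, takes a point from camera to tool coordinates, whose origin is the TCP and whose axes are the flange's). Camera axes: x right, y up, looking along -z (the intrinsics and any distortion apply to the point x, -y, -z); pixel columns grow to the right and rows downward; lengths in m; the calibration is good to about 2 mm. A picture is of the moment at which its call begins: read the wrist's pose just before it.
- ctrl.sign_off(): hands the job in; it is judged then, once.
The state is a dict: "time": time; "qpos": joint angles; "dq": joint speeds; "joint_efforts": joint torques, N m; "eef_pos": TCP position; "tcp_rot": TCP orientation; "contact_force": force on the tool from outside, world axes, zero at the start; "wrist_torque": the same for the moment, N m; "opening": opening from 0.0 (shut) to 1.0 (fully open); "finger_force": force on a finger pad.
Only numpy, scipy, OpenCV 4.12 (cv2) and the standard library are available. Lean on these libraries where they do the work, as an engineer would, in place of code of your own. Each camera call takes 0.05 s, during which the arm holds its last target. There are 200 camera calls.

### The job

Check that the gap under the blue door of the small white sample cover is open enough. Take the green-handled feeler gauge (the thin blade) by its handle, slide the blade straight in under the door from the front until its shoulder is up against the door, and leave it there flat on the worktop. Leave the red-handled thick gauge where it is.

Things in the scene. Friction and masses are not known exactly. Their poses are not given: they have to be found in the camera images.
- green_gauge_grip (a point): Centre of the loose gauge's upright green grip plate (40 long in x, 16 wide in y: grasp across it, 60 high), 30 mm above the worktop; x along the blade, z up. Foot under it 40 wide, 10 high. Green shoulder 40 wide, 24 high, its front face 35 mm ahead (+x) of this point; from it the steel blade, 24 wide, 5 thick, lies flat on the worktop, tip 85 mm ahead. 0.12 kg.
- red_gauge_grip (a point): The gauge not to be moved: loose, same shape and size as the green one, but with a red handle and a blade 18 mm thick, too thick for the gap. This point is the centre of its grip plate, 30 mm above the worktop; x along its blade, z up.
- gap (a point): Gap under the blue door of a fixed hollow white cover (75 deep, 130 wide, 60 high, vent lines on top). Point: mid-width, in the plane of the door's outer face, 6 mm above the worktop; x points level into the cover, y along the gap. 12 mm high from bare worktop to door edge, 88 wide between posts, free 69 mm inwards. The green shoulder stops against the door.
- green_blade_tip (a point): Middle of the front edge of the green gauge's thin steel blade, 2.5 mm above the worktop, 85 mm ahead (+x) of the green grip point; x along the blade, z up. It is 50 mm inside the door face when the shoulder touches the door.

How it is judged:
By the outcome, as a careful person would: the job done as asked, in the order asked, and still so for the second after the job is handed in, with the robot touching nothing.
It also fails if it takes over 38 s, if anything falls off the work surface, if the arm or the gripper's body presses on something with over 40 N, if the wrist force passes 120 N, or if a joint passes its speed limit or range.

## Working session

There is one attempt and no reset: what is moved stays moved. The work goes in short steps, Python scripts to look and compute and a shell command to move; the robot and the scene stay as the last step left them, time stands still between calls to the robot, and variables do not carry over. Pictures are saved under pics/ and viewed, at most 10 in all, crops included, and the job is handed in when it is done.

```bash
mkdir -p pics; cat > h.py <<'E'
import numpy as np, cv2
from plant import ctrl
from scipy.spatial.transform import Rotation as R
def cloud(name):
    s=ctrl.get_state(); c=ctrl.read_camera(name)
    d=c["depth"]; h,w=d.shape
    u,v=np.meshgrid(np.arange(w),np.arange(h))
    p=cv2.undistortPoints(np.stack([u,v],-1).reshape(-1,1,2).astype(float),np.array(c["camera_matrix"]),np.array(c["distortion"])).reshape(h,w,2)
    P=np.stack([p[...,0]*d,-p[...,1]*d,-d],-1)
    if name=="wrist":
        T=np.array(c["tool_from_camera"]); P=P@T[:3,:3].T+T[:3,3]
        P=P@R.from_quat(s["tcp_rot"]).as_matrix().T+np.array(s["eef_pos"])
    else:
        M=np.array(c["rotation"]); M=M if M.shape==(3,3) else R.from_quat(M).as_matrix()
        P=P@M.T+np.array(c["xyz"])
    P[d==0]=np.nan
    return c["img"],P,s
def save(n,img): cv2.imwrite(f"pics/{n}.png",img[...,::-1])
def masks(img):
    hsv=cv2.cvtColor(img,cv2.COLOR_RGB2HSV); H,S,V=[hsv[...,i].astype(int) for i in range(3)]
    ok=(S>110)&(V>40)
    return dict(green=ok&(H>40)&(H<85),red=ok&((H<8)|(H>172)),blue=ok&(H>95)&(H<130))
E
python3 - <<'E'
from h import *
for n in("top","scene"):
    img,P,s=cloud(n); save(n,img)
    for k,m in masks(img).items():
        q=P[m]; q=q[~np.isnan(q[:,0])]
        if len(q): print(n,k,len(q),np.nanpercentile(q,[2,50,98],axis=0).round(3).tolist())
print(s["time"],s["eef_pos"],s["tcp_rot"])
E
```

```text
top green 319 [[0.402, -0.652, 0.008], [0.498, -0.261, 0.025], [0.685, 0.02, 0.063]]
top red 854 [[0.408, -0.72, 0.005], [0.516, -0.426, 0.057], [0.739, -0.403, 0.18]]
top blue 8070 [[0.402, -0.626, 0.017], [0.641, -0.546, 0.069], [0.773, 0.389, 0.094]]
scene green 438 [[0.399, -0.651, 0.006], [0.489, -0.266, 0.023], [0.682, 0.028, 0.061]]
scene red 1082 [[0.403, -0.635, 0.002], [0.484, -0.427, 0.021], [0.522, -0.403, 0.06]]
scene blue 12482 [[0.402, -0.625, 0.01], [0.593, -0.545, 0.068], [0.765, 0.427, 0.197]]
0.05 [0.27901817 0.61393303 0.22994806] [ 2.11769239e-01  9.77318999e-01 -1.08857910e-03 -4.23788777e-04]
```

View pics/top.png

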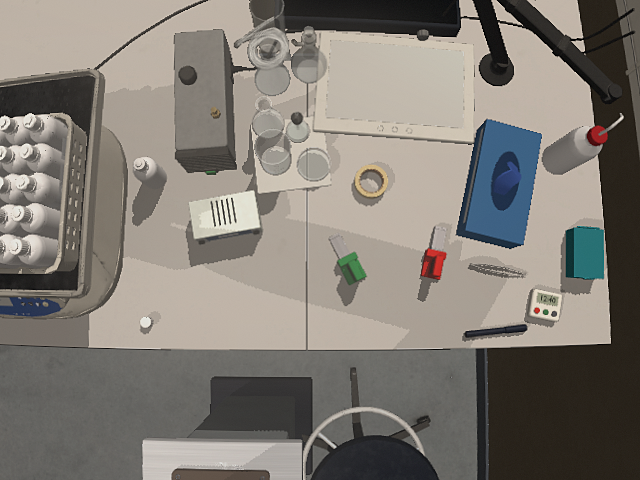

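View pics/scene.png

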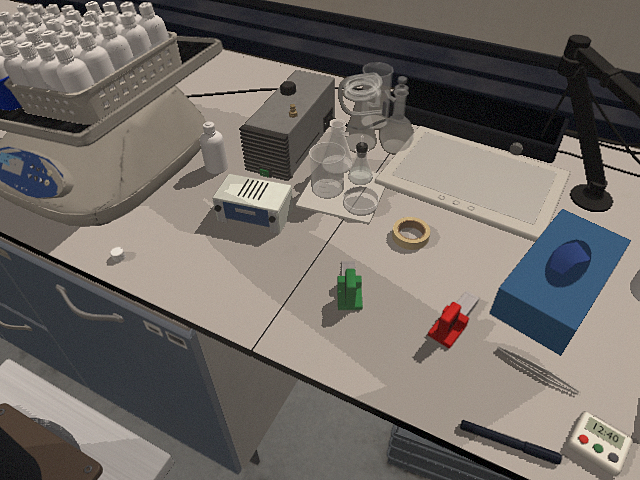

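The top view shows the cover at about (225,215), its front facing the robot. The green gauge is at (350,265) with its blade pointing up-left, and the red one is at (433,262). The scene view shows the blue door on the cover's front at (245,213). Next I'll measure both.

```bash
python3 - <<'E'
from h import *
for n,rg,rc in(("top",(325,230,375,290),(180,180,270,250)),("scene",(325,255,375,315),(200,165,300,240))):
    img,P,s=cloud(n); g=masks(img)["green"]; 
    sub=np.zeros(g.shape,bool); sub[rg[1]:rg[3],rg[0]:rg[2]]=1
    q=P[g&sub]; q=q[~np.isnan(q[:,0])]
    t=q[q[:,2]>.052]; print(n,"top of plate",len(t),t.mean(0).round(4),cv2.minAreaRect((t[:,:2]*1000).astype(np.float32)))
    print(" all green rect",cv2.minAreaRect((q[:,:2]*1000).astype(np.float32)))
    b=P[sub&~g]; hsv=cv2.cvtColor(img,cv2.COLOR_RGB2HSV)
    sub[:]=0; sub[rc[1]:rc[3],rc[0]:rc[2]]=1
    c=P[sub]; c=c[~np.isnan(c[:,0])]; c=c[(c[:,2]>.055)&(c[:,2]<.066)]
    print(" cover top",len(c),c[:,2].mean(),cv2.minAreaRect((c[:,:2]*1000).astype(np.float32)))
    d=P[sub&masks(img)["blue"]]; d=d[~np.isnan(d[:,0])]
    if len(d)>20:
        d=d[(d[:,2]>.01)&(d[:,2]<.06)]
        vx,vy,x0,y0=cv2.fitLine((d[:,:2]*1000).astype(np.float32),cv2.DIST_HUBER,0,.01,.01).ravel()
        print(" door",len(d),d.mean(0),np.degrees(np.arctan2(vy,vx)),d.min(0),d.max(0))
E
```

```text
top top of plate 134 [ 0.487  -0.2628  0.0593] ((487.25775146484375, -262.7441101074219), (37.462806701660156, 12.362334251403809), 25.6965389251709)
 all green rect ((492.85076904296875, -258.61944580078125), (51.83407211303711, 37.44828414916992), 26.582210540771484)
 cover top 2498 0.05910136264040282 ((592.9701538085938, -10.561058044433594), (74.2549819946289, 130.57748413085938), 10.003434181213379)
scene top of plate 168 [ 0.484  -0.2635  0.0587] ((484.52587890625, -263.15557861328125), (39.075828552246094, 14.1884183883667), 25.502197265625)
 all green rect ((490.4408874511719, -260.11370849609375), (55.488685607910156, 38.012908935546875), 26.1909236907959)
 cover top 1878 0.058716257015958645 ((590.599853515625, -10.462265014648438), (77.52216339111328, 131.4440460205078), 10.934789657592773)
 door 77 [ 0.55233693 -0.00179863  0.04023826] -79.494446 [ 0.54529527 -0.05896232  0.01275277] [0.56445425 0.02660478 0.05424846]
```

```bash
cat >> h.py <<'E'
def go(x,y,z,yaw):
    """shift/twist from the present pose; yaw = world heading of tool x, deg"""
    s=ctrl.get_state(); r=R.from_quat(s["tcp_rot"]).as_matrix()
    d=r.T@(np.array([x,y,z])-np.array(s["eef_pos"]))*100
    a=np.degrees(np.arctan2(r[1,0],r[0,0]))
    tw=-((yaw-a+180)%360-180)
    print("dx dy dz cm",d.round(2),"twist",round(tw,1),"t",s["time"],"yaw",round(a,1))
E
python3 - <<'E'
from h import *
img,P,s=cloud("scene"); q=P[~np.isnan(P[...,0])]
i,P2,_=cloud("top"); q=np.r_[q,P2[~np.isnan(P2[...,0])]]
for y in np.arange(-.3,.8,.1):
    print(round(y,1),[round(float(np.max(m[:,2],initial=-1)),3) for x in np.arange(.2,.7,.1) for m in [q[(abs(q[:,1]-y-.05)<.05)&(abs(q[:,0]-x-.05)<.05)]]])
go(.40,.3,.26,155.5-50); go(.45,0,.25,61.5); go(.486,-.263,.20,26)
E
```

```text
-0.3 [-0.885, 0.009, 0.064, 0.062, 0.024]
-0.2 [-0.886, 0.006, 0.006, 0.007, 0.102]
-0.1 [-0.886, 0.005, 0.007, 0.065, 0.12]
0.0 [-0.887, 0.005, 0.005, 0.065, 0.12]
0.1 [-0.886, 0.019, 0.223, 0.223, 0.27]
0.2 [-0.883, 0.055, 0.331, 0.333, 0.333]
0.3 [-0.885, 0.071, 0.32, 0.319, 0.318]
0.4 [-0.886, 0.069, 0.266, 0.294, 0.293]
0.5 [-0.887, -0.096, 0.101, 0.286, 0.288]
0.6 [-0.886, -0.247, -1.0, 0.001, 0.274]
0.7 [-0.886, -0.391, -1.0, 0.001, -1.0]
dx dy dz cm [-24.   -23.61  -2.9 ] twist 50.0 t 0.3 yaw 155.5
dx dy dz cm [-40.97 -48.85  -1.88] twist 94.0 t 0.3 yaw 155.5
dx dy dz cm [-55.13 -71.3    3.13] twist 129.5 t 0.3 yaw 155.5
```

```bash
python3 -m pendant '[{"dz":-6},{"dz":-12},{"dz":-18},{"dz":-20},{"dx":-4,"dy":-4,"dz":-20,"twist":8},{"dx":-8,"dy":-8,"dz":-20,"twist":17},{"dx":-12,"dy":-12,"dz":-20,"twist":25},{"dx":-16,"dy":-16,"dz":-20,"twist":33},{"dx":-20,"dy":-20,"dz":-20,"twist":42},{"dx":-24,"dy":-24,"dz":-20,"twist":50}]' 100
python3 -c "
from h import *
go(.45,0.0,.40,61.5); go(.486,-.263,.22,26)"
```

```text
dx dy dz cm [-40.97 -48.86 -16.88] twist 94.0 t 0.3 yaw 155.5
dx dy dz cm [-55.13 -71.3    1.13] twist 129.5 t 0.3 yaw 155.5$[0]: bad value
```

```bash
python3 -m pendant '[{"dx":0,"dy":0,"dz":-6,"twist":0},{"dx":0,"dy":0,"dz":-12,"twist":0},{"dx":0,"dy":0,"dz":-18,"twist":0},{"dx":0,"dy":0,"dz":-20,"twist":0},{"dx":-4,"dy":-4,"dz":-20,"twist":8},{"dx":-8,"dy":-8,"dz":-20,"twist":17},{"dx":-12,"dy":-12,"dz":-20,"twist":25},{"dx":-16,"dy":-16,"dz":-20,"twist":33},{"dx":-20,"dy":-20,"dz":-20,"twist":42},{"dx":-24,"dy":-24,"dz":-20,"twist":50}]' 100
python3 -c "
from h import *
go(.45,0.0,.40,61.5); go(.486,-.263,.22,26)"
```

```text
time: 1.55
eef_pos: [0.3985, 0.2948, 0.4297]
tcp_rot: [0.607, 0.795, -0.001, -0.0]
contact_force: [0.7, 0.1, 0.1]
opening: 0.999
finger_force: 0.0
dx dy dz cm [-29.79  -2.81   2.99] twist 43.8 t 1.55 yaw 105.3
dx dy dz cm [-56.1   -6.23  21.01] twist 79.3 t 1.55 yaw 105.3
```

```bash
python3 -m pendant '[{"dx":-6,"dy":-1,"dz":0,"twist":8},{"dx":-12,"dy":-1,"dz":0,"twist":16},{"dx":-18,"dy":-2,"dz":0,"twist":25},{"dx":-24,"dy":-2,"dz":0,"twist":34},{"dx":-30,"dy":-3,"dz":1,"twist":43},{"dx":-35,"dy":-3,"dz":4,"twist":51},{"dx":-40,"dy":-4,"dz":7,"twist":59},{"dx":-45,"dy":-5,"dz":10,"twist":67},{"dx":-50,"dy":-5.5,"dz":13,"twist":75},{"dx":-54,"dy":-6,"dz":17,"twist":79}]' 100
python3 -m pendant '[{"dx":-2,"dy":-0.2,"dz":4,"twist":0},{"dx":-2,"dy":-0.2,"dz":4,"twist":0},{"dx":-2,"dy":-0.2,"dz":4,"twist":0}]' 
cat > near.py <<'E'
from h import *
import sys
img,P,s=cloud("wrist"); save(sys.argv[1],img)
g=masks(img)["green"]; q=P[g]; q=q[~np.isnan(q[:,0])]; q=q[np.hypot(q[:,0]-float(sys.argv[2]),q[:,1]-float(sys.argv[3]))<.08]
t=q[q[:,2]>.05]; print(len(q),len(t),t.mean(0) if len(t) else 0, cv2.minAreaRect((t[:,:2]*1000).astype(np.float32)) if len(t) else 0,cv2.minAreaRect((q[:,:2]*1000).astype(np.float32)))
E
python3 near.py w1 .486 -.263; python3 -c "
from h import *
go(.486,-.263,.021,26)"
```

```text
time: 2.8
eef_pos: [0.4852, -0.2416, 0.2597]
tcp_rot: [0.974, 0.228, 0.0, 0.0]
contact_force: [-0.6, 0.3, -0.2]
opening: 0.999
finger_force: 0.0
time: 3.18
eef_pos: [0.4674, -0.2468, 0.2225]
tcp_rot: [0.973, 0.23, 0.001, 0.001]
contact_force: [-0.5, -0.3, 1.0]
opening: 1.0
finger_force: 0.0
1173 634 [ 0.48725713 -0.26125972  0.05979933] ((486.8576965332031, -261.8356018066406), (37.27172088623047, 14.081149101257324), 25.214908599853516) ((493.029296875, -257.93780517578125), (51.53861999511719, 35.465789794921875), 27.65376091003418)
dx dy dz cm [ 0.86  2.18 20.26] twist 0.6 t 3.225 yaw 26.6
```

View pics/w1.png

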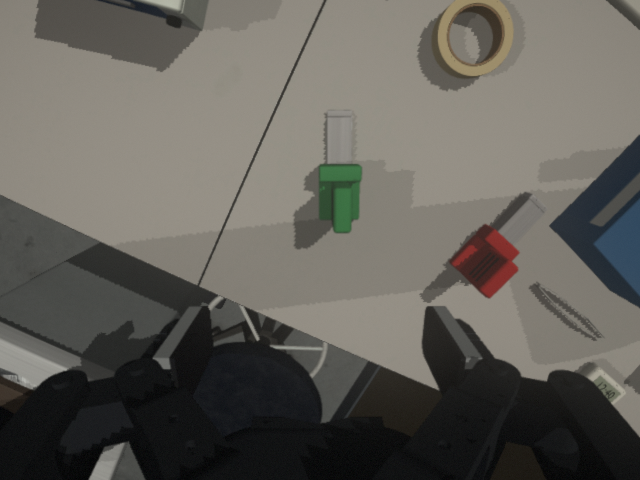

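The close view shows the green gauge at (341,200) with its blade straight up the image, along tool x, and well clear of the red one. I'll line up, descend and grip.

```bash
python3 -m pendant '[{"dx":1,"dy":2.1,"dz":2,"twist":0.6},{"dx":1,"dy":2.1,"dz":7,"twist":0.6},{"dx":1,"dy":2.1,"dz":12,"twist":0.6},{"dx":1,"dy":2.1,"dz":16,"twist":0.6},{"dx":1,"dy":2.1,"dz":18.5,"twist":0.6},{"dx":1,"dy":2.1,"dz":20,"twist":0.6},{"dx":1,"dy":2.1,"dz":20.2,"twist":0.6},{"dx":1,"dy":2.1,"dz":20.2,"twist":0.6}]' 100
python3 -m pendant '[{"dx":0,"dy":0,"dz":0,"twist":0},{"dx":0,"dy":0,"dz":0,"twist":0},{"dx":0,"dy":0,"dz":0,"twist":0},{"dx":0,"dy":0,"dz":0,"twist":0},{"dx":0,"dy":0,"dz":0,"twist":0},{"dx":0,"dy":0,"dz":0,"twist":0},{"dx":0,"dy":0,"dz":0,"twist":0},{"dx":0,"dy":0,"dz":0,"twist":0}]' 0 50
python3 -c "
from h import *
go(.4865,-.262,.021,26)"
```

```text
time: 4.22
eef_pos: [0.4862, -0.2618, 0.0209]
tcp_rot: [0.974, 0.225, 0.001, 0.001]
contact_force: [0.6, -0.8, 0.0]
opening: 0.995
finger_force: 0.0
time: 5.22
eef_pos: [0.4852, -0.2614, 0.0196]
tcp_rot: [0.974, 0.224, 0.0, 0.0]
contact_force: [-0.3, 0.1, 2.1]
opening: 0.18
finger_force: 49.3
dx dy dz cm [ 0.09  0.11 -0.14] twist -0.1 t 5.225 yaw 25.9
```

```bash
python3 -c "
from h import *
go(.457,-.035,.07,10.3)"
python3 -m pendant '[{"dx":0,"dy":0,"dz":-1,"twist":0},{"dx":0,"dy":0,"dz":-3,"twist":0},{"dx":0,"dy":0,"dz":-5,"twist":0},{"dx":0,"dy":0,"dz":-5,"twist":0}]' 0 50
python3 -c "
from h import *
go(.457,-.035,.07,10.3)"
```

```text
dx dy dz cm [  7.37 -21.59  -5.05] twist 15.6 t 5.225 yaw 25.9
time: 5.72
eef_pos: [0.4858, -0.2617, 0.0709]
tcp_rot: [0.974, 0.225, 0.001, 0.001]
contact_force: [0.6, 0.0, -1.8]
opening: 0.182
finger_force: 48.9
dx dy dz cm [  7.33 -21.65   0.04] twist 15.7 t 5.725 yaw 26.0
```

```bash
python3 -m pendant '[{"dx":1,"dy":-3,"dz":0,"twist":2},{"dx":2,"dy":-7,"dz":0,"twist":5},{"dx":3,"dy":-11,"dz":0,"twist":8},{"dx":4.5,"dy":-15,"dz":0,"twist":11},{"dx":5.8,"dy":-19,"dz":0,"twist":14},{"dx":7,"dy":-21,"dz":0,"twist":15.7},{"dx":7.3,"dy":-21.7,"dz":0,"twist":15.7},{"dx":7.3,"dy":-21.7,"dz":0,"twist":15.7}]' 0 50
python3 - <<'E'
from h import *
img,P,s=cloud("wrist"); save("w2",img)
c=P[~np.isnan(P[...,0])]; c=c[(abs(c[:,2]-.06)<.006)&(c[:,0]>.54)&(c[:,0]<.66)&(abs(c[:,1]+.01)<.1)]
print(len(c),cv2.minAreaRect((c[:,:2]*1000).astype(np.float32)))
for n in("scene","top"):
    img,P,s=cloud(n); save(n+"2",img)
    g=masks(img)["green"]; q=P[g]; q=q[~np.isnan(q[:,0])]; q=q[np.hypot(q[:,0]-.46,q[:,1]+.03)<.09]
    print(n,len(q),cv2.minAreaRect((q[:,:2]*1000).astype(np.float32)) if len(q) else 0)
    d=P[masks(img)["blue"]]; d=d[~np.isnan(d[:,0])]; d=d[np.hypot(d[:,0]-.555,d[:,1]+.017)<.07]
    print(" door",len(d),np.percentile(d,[5,50,95],axis=0).round(4).tolist() if len(d) else 0)
go(.457,-.035,.07,10.3)
E
```

```text
time: 6.72
eef_pos: [0.4553, -0.034, 0.0688]
tcp_rot: [0.996, 0.09, -0.001, -0.0]
contact_force: [-0.0, -0.7, -0.8]
opening: 0.183
finger_force: 49.1
21153 ((566.5700073242188, -13.789794921875), (23.03875160217285, 130.12631225585938), 10.532611846923828)
scene 438 ((455.251220703125, -38.244991302490234), (51.39308547973633, 54.48888397216797), 32.14109420776367)
 door 126 [[0.5485, -0.0567, 0.0192], [0.5558, -0.0248, 0.0406], [0.5625, 0.0132, 0.0526]]
top 0 0
 door 0 0
dx dy dz cm [ 0.12  0.03 -0.08] twist -0.1 t 6.875 yaw 10.2
```

View pics/w2.png

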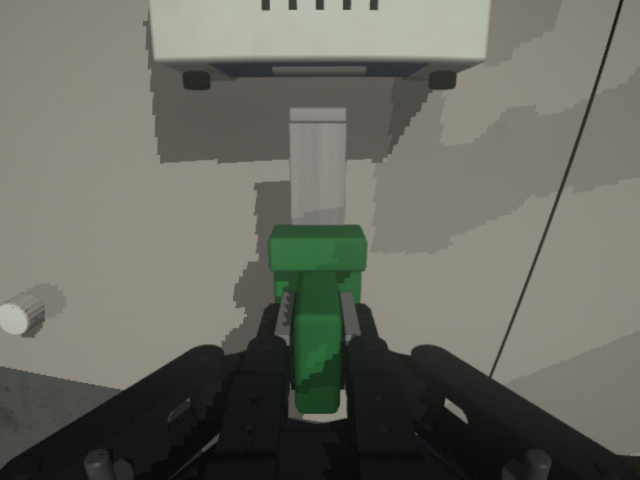

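View pics/scene2.png

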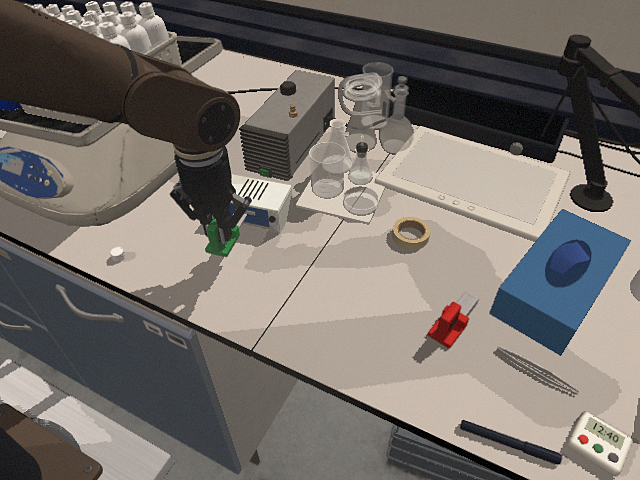

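The wrist view shows the blade centred at column 318, squared up to the door. The door knobs are at columns 197 and 442, midpoint 320. The scene view shows the gauge held upright in front of the door and the red gauge untouched. I'll lower it and slide in.

```bash
python3 -m pendant '[{"dx":0,"dy":0,"dz":2.5,"twist":0},{"dx":0,"dy":0,"dz":4,"twist":0},{"dx":0,"dy":0,"dz":4.7,"twist":0},{"dx":0,"dy":0,"dz":4.9,"twist":0},{"dx":0,"dy":0,"dz":4.9,"twist":0}]' 0 50
python3 -m pendant '[{"dx":1,"dy":0,"dz":0,"twist":0},{"dx":2,"dy":0,"dz":0,"twist":0},{"dx":3,"dy":0,"dz":0,"twist":0},{"dx":4,"dy":0,"dz":0,"twist":0},{"dx":5,"dy":0,"dz":0,"twist":0},{"dx":5.5,"dy":0,"dz":0,"twist":0},{"dx":5.8,"dy":0,"dz":0,"twist":0},{"dx":6,"dy":0,"dz":0,"twist":0},{"dx":6,"dy":0,"dz":0,"twist":0}]' 0 50
python3 -c "
from h import *
go(.555-.0344,-.0165-.0063,.02,10.3)"
```

```text
time: 7.5
eef_pos: [0.456, -0.0342, 0.0206]
tcp_rot: [0.996, 0.089, 0.0, 0.0]
contact_force: [0.1, 0.2, -0.9]
opening: 0.179
finger_force: 49.1
time: 8.62
eef_pos: [0.5146, -0.0234, 0.0203]
tcp_rot: [0.996, 0.089, -0.0, 0.0]
contact_force: [-0.3, -0.5, -1.3]
opening: 0.184
finger_force: 49.1
dx dy dz cm [0.6  0.04 0.03] twist -0.1 t 8.625 yaw 10.2
```

Not touching yet, with about 6 mm to go. I'll creep forward and watch the force.

```bash
python3 -m pendant '[{"dx":0.15,"dy":0,"dz":0.05,"twist":0},{"dx":0.3,"dy":0,"dz":0.1,"twist":0},{"dx":0.4,"dy":0,"dz":0.1,"twist":0},{"dx":0.4,"dy":0,"dz":0.1,"twist":0}]' 0 50
python3 -m pendant '[{"dx":0.05,"dy":0,"dz":0,"twist":0},{"dx":0.1,"dy":0,"dz":0,"twist":0},{"dx":0.1,"dy":0,"dz":0,"twist":0}]' 0 50
python3 -m pendant '[{"dx":0.05,"dy":0,"dz":0,"twist":0},{"dx":0.1,"dy":0,"dz":0,"twist":0},{"dx":0.1,"dy":0,"dz":0,"twist":0}]' 0 50
```

```text
time: 9.12
eef_pos: [0.5189, -0.0228, 0.0196]
tcp_rot: [0.996, 0.089, 0.0, 0.0]
contact_force: [-1.4, 0.1, 0.4]
opening: 0.18
finger_force: 49.5
time: 9.5
eef_pos: [0.5197, -0.0226, 0.0196]
tcp_rot: [0.996, 0.089, -0.0, 0.0]
contact_force: [-2.8, -1.4, 4.0]
opening: 0.183
finger_force: 49.8
time: 9.88
eef_pos: [0.5207, -0.0224, 0.0196]
tcp_rot: [0.996, 0.089, -0.0, 0.0]
contact_force: [-2.7, -0.4, 5.5]
opening: 0.179
finger_force: 50.0
```

```bash
python3 -m pendant '[{"dx":0.05,"dy":0,"dz":0,"twist":0},{"dx":0.1,"dy":0,"dz":0,"twist":0},{"dx":0.1,"dy":0,"dz":0,"twist":0}]' 0 50
python3 -m pendant '[{"dx":0.05,"dy":0,"dz":0,"twist":0},{"dx":0.1,"dy":0,"dz":0,"twist":0},{"dx":0.1,"dy":0,"dz":0,"twist":0}]' 0 50
python3 - <<'E'
from h import *
img,P,s=cloud("wrist"); save("w3",img)
E
```

```text
time: 10.25
eef_pos: [0.5211, -0.0223, 0.0196]
tcp_rot: [0.996, 0.089, -0.001, 0.0]
contact_force: [-5.5, -1.4, 7.4]
opening: 0.182
finger_force: 50.4
time: 10.62
eef_pos: [0.5211, -0.0223, 0.0196]
tcp_rot: [0.996, 0.09, -0.002, 0.0]
contact_force: [-9.3, -3.1, 10.8]
opening: 0.181
finger_force: 50.8
```

View pics/w3.png

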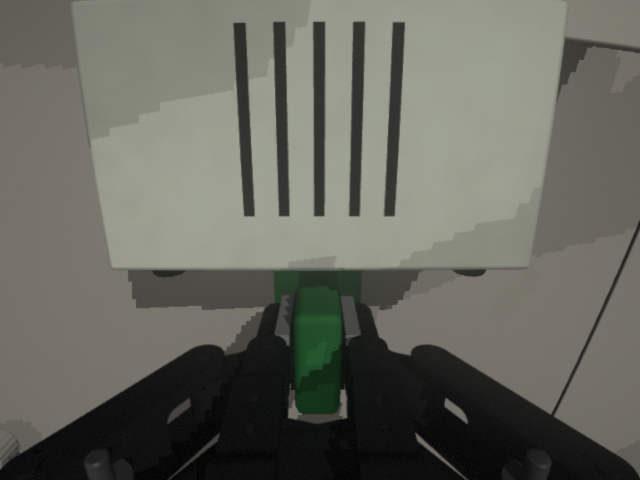

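The shoulder has stopped on the door: TCP x is stuck at 0.5211 while the force rises to about 9 N. In the picture the handle is centred and square under the cover's front edge. I'll release and retreat straight up.

```bash
python3 -m pendant '[{"dx":-0.05,"dy":0,"dz":0,"twist":0},{"dx":-0.05,"dy":0,"dz":0,"twist":0},{"dx":-0.05,"dy":0,"dz":0,"twist":0},{"dx":-0.05,"dy":0,"dz":0,"twist":0},{"dx":-0.05,"dy":0,"dz":0,"twist":0},{"dx":-0.05,"dy":0,"dz":0,"twist":0}]' 60
python3 -m pendant '[{"dx":0,"dy":0,"dz":-1,"twist":0},{"dx":0,"dy":0,"dz":-3,"twist":0},{"dx":0,"dy":0,"dz":-6,"twist":0},{"dx":0,"dy":0,"dz":-10,"twist":0},{"dx":-3,"dy":0,"dz":-15,"twist":0},{"dx":-6,"dy":0,"dz":-20,"twist":0},{"dx":-6,"dy":0,"dz":-20,"twist":0},{"dx":-6,"dy":0,"dz":-20,"twist":0}]'
python3 - <<'E'
from h import *
img,P,s=cloud("wrist"); save("w4",img)
g=masks(img)["green"]; q=P[g]; q=q[~np.isnan(q[:,0])]; q=q[np.hypot(q[:,0]-.52,q[:,1]+.022)<.06]
t=q[q[:,2]>.05]; print(t.mean(0),cv2.minAreaRect((t[:,:2]*1000).astype(np.float32)))
sh=q[(q[:,2]>.018)&(q[:,2]<.028)]
u=np.array([np.cos(np.radians(10.4)),np.sin(np.radians(10.4))]); c=P[~np.isnan(P[...,0])]; c=c[(abs(c[:,2]-.06)<.006)&(c[:,0]>.535)&(c[:,0]<.66)&(abs(c[:,1]+.01)<.1)]
print("shoulder x max",np.percentile(sh[:,:2]@u,98) if len(sh) else 0,"cover front",np.percentile(c[:,:2]@u,1),"plate ctr",t[:,:2].mean(0)@u)
big=cv2.resize(img[100:420,160:560],(800,640))[:600]; save("w4c",img)
img,P,s=cloud("scene"); save("s4",cv2.resize(img[150:370,150:500],(800,503)))
E
```

```text
time: 11.42
eef_pos: [0.5221, -0.0221, 0.0193]
tcp_rot: [0.996, 0.089, 0.0, -0.0]
contact_force: [-0.4, 0.6, 1.3]
opening: 0.598
finger_force: 0.0
time: 12.42
eef_pos: [0.4629, -0.0327, 0.2196]
tcp_rot: [0.996, 0.089, 0.0, 0.0]
contact_force: [-0.6, -0.4, 0.5]
opening: 0.601
finger_force: 0.0
[ 0.52252532 -0.02155243  0.05989768] ((521.9854125976562, -21.267375946044922), (36.57145690917969, 13.032182693481445), 10.651358604431152)
shoulder x max 0 cover front 0.5437959001588514 plate ctr 0.5100503742630959
```

View pics/w4.png

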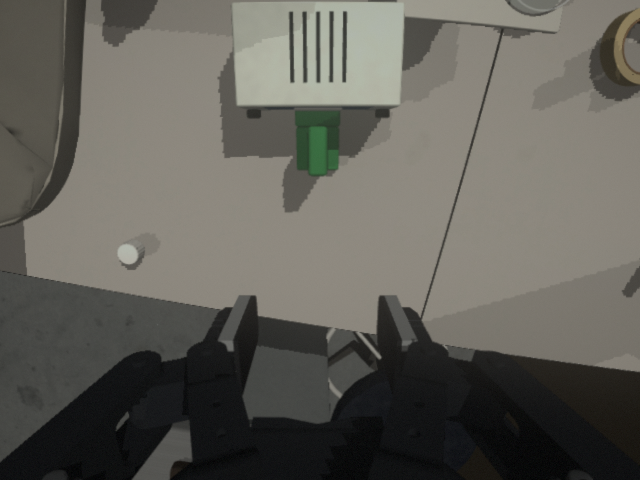

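View pics/s4.png

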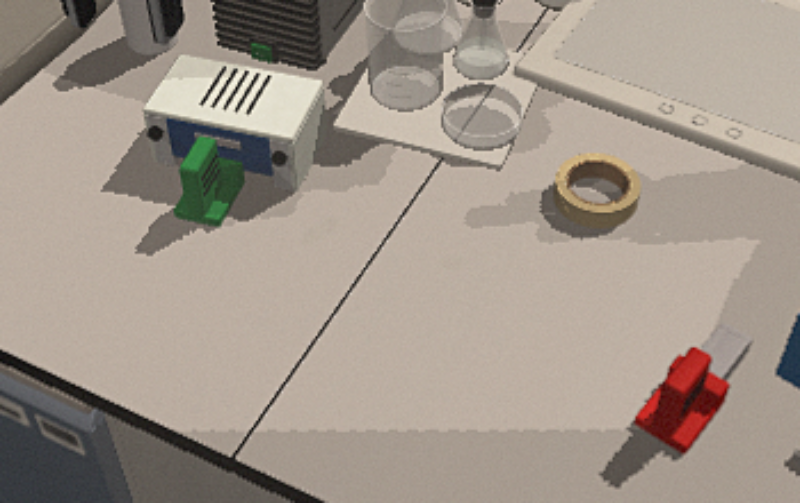

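The shoulder is against the door, the gauge lies flat (plate top at 59.9 mm) and centred, and the red gauge is untouched. The gripper is clear.

```bash
python3 -c "
from plant import ctrl
print(ctrl.sign_off())"
```

```text
the job is handed in; nothing more can be done
None
```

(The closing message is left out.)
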